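# Stack a parts tray into its mate's corner sockets

### The job

Gently tip down the grey tray that stands on end, without letting it fall, so that it lies open side up on the worktop, and let go of it. Then take it afresh by its two long sides and lower it, still in your grip, onto the lying tray of the same length until all four corner lugs have dropped into the sockets and it sits flush (either way round); let go. Do not shove the lower tray, and leave the shorter tray and everything else in place.

Things in the scene. Friction and masses are not known exactly. Their poses are not given: they have to be found in the camera images.
- upper_c (a point): Centre of the loose grey tray that starts on end: 160 mm long (x), 64 wide (y), 50 high (z, towards the open side), 0.17 to 0.35 kg; long sides flat outside, walls 3 mm. At first it stands free on its +x end, x straight down, this point 80 mm up, underside (-z) facing roughly +y (left): tip it that way, about the lower edge of its underside. Lying on its lugs, this point is 33 mm up.
- upper_under (a point): Centre of the underside of that tray's floor, 25 mm from its centre along -z; same axes. At x = +-70, y = +-22 mm round lugs stand out 8 mm along -z, 10 mm thick, tapering to 6 mm. Either way round fits.
- base_rim (a point): Centre of the rim plane (top) of the lower tray, same shape as the upper one, standing loose on its lugs, open side up, 0.8 kg; rim 58 mm above the worktop. x along it, y across, z up. Square sockets, 14 mm wide and 11 deep, open upwards at x = +-70, y = +-22 mm. With the upper tray seated, that tray's centre is 25 mm above this point; with lugs on the rim instead, 33 mm.
- short_rim (a point): Centre of the rim plane of the shorter tray, same design but 120 mm long and 64 mm wide, rim 58 mm up; its sockets (100 mm apart) do not fit. It and the lower tray may have changed places. Not used.
- tape_spare: Roll of brown packing tape lying flat, 92 x 90 x 48 mm, bystander; origin under its centre.
- tape_mask: Flat roll of pale masking tape, 100 mm across, 25 mm high, bystander; origin under its centre.
- funnel: Blue funnel standing on its rim, 120 mm across, 114 mm high, bystander; origin under its centre.
- scoop_cup: The nearer of two small whitish cups, 66 mm across, 89 mm high, bystander; origin under its centre.
Not all that is in view belongs to the job. Leave any blue or green look-alike of the part that bears upper_c alone.

How it is judged:
On the way, in this order (a step that is already met when the one before it is completed fails the run):
1. the tray lies right way up on the worktop, at rest and let go (angle between upper_c's own z axis and vertical below 0.1 rad and height (world z) of upper_c below 0.04 m and contact force between the fingers and upper below 0.1 N and linear speed of upper below 0.02 m/s), for 0.2 s.
2. held in the fingers, the tray is less than 20 mm above its seat, over the lower tray (contact force between the fingers and upper above 0.5 N and horizontal distance between upper_c and base_rim below 0.02 m and z of upper_c in the frame of base_rim below 0.045 m), for 0.05 s.
At the end, for the whole second after the job is handed in: The tray sits on the lower tray of its own length, open side up, lugs in the sockets: centres within 4 mm horizontally, centre 22 to 28 mm above the lower rim, long axes within 0.06 rad (either way round), level within 0.05 rad; the lower tray stands flat on the worktop; all released and at rest (horizontal distance between upper_c and base_rim below 0.004 m and z of upper_c in the frame of base_rim between 0.022 and 0.028 m and angle between the x axis of upper_c and the x axis of base_rim, either way round below 0.06 rad and angle between each of upper_c, base_rim's own z axis and vertical below 0.05 rad and height (world z) of base_rim below 0.063 m and contact force between the fingers and upper below 0.1 N and linear speed of each of upper, base below 0.02 m/s); the robot touches nothing.
It fails at once if the tray falls over (turns faster than 7 rad/s) (angular speed of upper above 7 rad/s).
It fails at once if the lower tray is shoved more than 30 mm (distance of base_rim from where it was at the start of the episode above 0.03 m).
It fails at once if the shorter tray or another bystander is moved more than 30 mm (distance of any of short_rim, tape_spare, tape_mask, funnel, scoop_cup from where it was at the start of the episode above 0.03 m).
It also fails if it takes over 59 s, if anything falls off the work surface, if the arm or the gripper's body presses on something with over 40 N, if the wrist force passes 120 N, or if a joint passes its speed limit or range.

### The arm

A 6-joint arm with a two-finger parallel gripper is mounted at the origin on a cart in front of the work surface, level with it; the furniture and walls round the work are solid. World frame = base frame: x ahead of the robot, y to its left, z up, the work surface at z = 0. Lengths are in m, angles in rad, forces in N, time in s.
With the tool pointing down it reaches from about 0.3 to 0.75 m from the base axis. Payload 8.5 kg.
Tool frame: the origin (TCP) lies between the finger pads; the fingertips stand 22 mm ahead of it and the grasp point (between the pads) lies 3 mm ahead of it; z points along the fingers, y is the line along which they close (so a half turn about z gives the same grasp; the last joint's range is limited). The gripper opens to 88 mm and grips with 3 to 60 N. Pads are 18 mm wide; open, the fingers measure 123 mm over their backs; the gripper's body (75 mm by 187 mm) begins 45 mm behind the grasp point.
Start: joints at [0.975, 0.381, 1.297, -0, 1.464, -0.215], TCP at [0.204, 0.511, 0.261] pointing down, gripper open.
Joint ranges: [-3.11, 3.11], [-0.89, 2.33], [0.22, 2.48], [-1.42, 4.56], [0.17, 2.85], [-2.88, 2.88]. Speed limits (rad/s): [2.39, 2.39, 3.14, 3.14, 3.14, 3.14].

### API

Orientations are given as [roll, pitch, yaw] about the fixed x, y, z axes, in that order (R = Rz(yaw) Ry(pitch) Rx(roll)).
In Python, from rig import r gives the robot as it stands.
- The arm moves only by the tool apply_moves, never from a script. Its argument "rows" is a list of rows, each a list of 7 numbers: the turn, a rotation vector about the tool's x, y, z in rad, then the shift along the tool's x, y, z in mm, then the opening, from 0 (shut) to 1 (fully open). In form: [[rx, ry, rz, dx, dy, dz, gripper], ...]. A call has 1 to 12 rows; each row shifts and turns the commanded pose from where the row before left it, along the tool's axes as they then stand; what a row does not reach is not made up. A row lasts 1/10 s, in which the tool goes at most 50 mm and 8.59 degrees, less where a joint would pass 70% of its speed; a pose out of reach is approached as far as the arm can. A call is refused whole if a number of a shift passes 50 or a number of a turn 0.15, either way. A call with a gripper value outside its range is refused whole. The fingers move at their own pace and stop on an object; "newtons" is the grip in N (left out, the last holds). Time passes only in rows, so rows that do not move let the fingers close. It gives the time, the measured TCP pose, the force, the opening and the grip force at its end, in the units of the state.
- r.get_state(): the state, without advancing time (a new reading comes with each control period).
- r.get_image(name): name is "side" or "top"; returns the picture (400x640x3 uint8, blue, green, red); there is no depth.
- r.get_calibration(name): a dict with "fovy" (degrees; the focal length in pixels is half the picture's height over the tangent of half this angle, whatever the lens; pixels are square), "cx", "cy" (the principal point, pixels), "position" and "attitude" of the camera in the world. Camera axes: x right, y down, z forward; pixel columns grow to the right and rows downward; lengths in m; the calibration is good to about 2 mm. A picture is of the moment at which its call begins. get_calibration takes no time and is no camera call.
- r.hand_in(): hands the job in; it is judged then, once.
The state is a dict: "t": time; "joints": joint angles; "joint_velocities": joint speeds; "joint_efforts": joint torques, N m; "tcp_pos": TCP position; "ee_rot": TCP orientation; "wrist_force": force on the tool from outside, world axes, zero at the start; "moment": the same for the moment, N m; "finger_gap": finger opening in m; "grasp_force": force on a finger pad.
Only numpy, scipy, OpenCV 4.12 (cv2) and the standard library are available. Lean on these libraries where they do the work, as an engineer would, in place of code of your own. Each camera call takes 0.05 s, during which the arm holds its last target. There are 200 camera calls.

## Working session

There is one attempt and no reset: what is moved stays moved. The work goes in short steps, Python scripts to look and compute and a tool call to move; the robot and the scene stay as the last step left them, time stands still between calls to the robot, and variables do not carry over. Pictures are saved under pics/ and viewed, at most 10 in all, crops included, and the job is handed in when it is done.

Besides the shell and the picture viewer there is one more tool, called after "Emit:" as name([rows], argument=value, ...), one row to a line, values as JSON. apply_moves: Moves the arm, as the interface text tells. Its arguments: {"type":"object","properties":{"rows":{"type":"array"},"newtons":{"type":"number"}},"required":["rows"]}

```bash
mkdir -p pics; cat > h.py <<'E'
import numpy as np,cv2
from scipy.spatial.transform import Rotation as R
from rig import r
def cal(n):
    c=r.get_calibration(n); f=200/np.tan(np.radians(c["fovy"])/2)
    return c,f
def rot(a):
    a=np.array(a,float)
    return a if a.shape==(3,3) else (R.from_quat(a).as_matrix() if a.size==4 else R.from_euler('xyz',a).as_matrix())
def ray(n,u,v):
    c,f=cal(n); d=rot(c["attitude"])@np.array([(u-c["cx"])/f,(v-c["cy"])/f,1]); return np.array(c["position"]),d
def onz(n,u,v,z):
    p,d=ray(n,u,v); return p+d*(z-p[2])/d[2]
def proj(n,P):
    c,f=cal(n); q=rot(c["attitude"]).T@(np.array(P)-c["position"]); return [c["cx"]+f*q[0]/q[2],c["cy"]+f*q[1]/q[2]]
def snap(n,name,crop=None,k=1):
    im=r.get_image(n)
    cv2.imwrite("pics/raw_"+name,im)
    if crop: x0,y0,x1,y1=crop; im=im[y0:y1,x0:x1]
    if k!=1: im=cv2.resize(im,None,fx=k,fy=k,interpolation=cv2.INTER_CUBIC)
    cv2.imwrite("pics/"+name,im)
E
python3 - <<'E'
from h import *
for n in("top","side"): print(r.get_calibration(n)); snap(n,n+"0.png",None,1.25)
print(r.get_state())
E
```

```text
{'fovy': 45.55317869929789, 'cx': 313.94074707299063, 'cy': 203.14054215952922, 'position': array([ 0.48142163, -0.01369416,  1.6079273 ]), 'attitude': array([-3.07020870e+00,  1.16267130e-03, -1.55387355e+00])}
{'fovy': 55.64421262038513, 'cx': 323.62434405679255, 'cy': 201.7386275192033, 'position': array([ 0.55538807, -0.71992591,  1.08034909]), 'attitude': array([-2.52452948, -0.01351244, -0.06954349])}
{'t': 0.1, 'joints': array([ 9.74696729e-01,  3.81120615e-01,  1.29816731e+00, -3.12570355e-06,
        1.46359801e+00, -2.15293515e-01]), 'joint_velocities': array([ 1.56444206e-03,  2.62153325e-06, -1.74317484e-03,  1.06516911e-03,
        5.43102862e-04, -5.55863056e-04]), 'joint_efforts': array([ 3.19715931e-03, -4.38652146e+01, -2.24909753e+01,  7.14458688e-02,
        3.42004909e-02, -9.58410396e-05]), 'tcp_pos': array([0.20428695, 0.51040878, 0.26020975]), 'ee_rot': array([-3.14032857e+00, -2.73253258e-04,  2.76078674e+00]), 'wrist_force': array([-0.75666496,  0.72249051, -0.32205959]), 'moment': array([ 0.02351939, -0.06091482, -0.00778436]), 'grasp_force': 0.0, 'finger_gap': 0.08808913627503395}
```

View pics/top0.png

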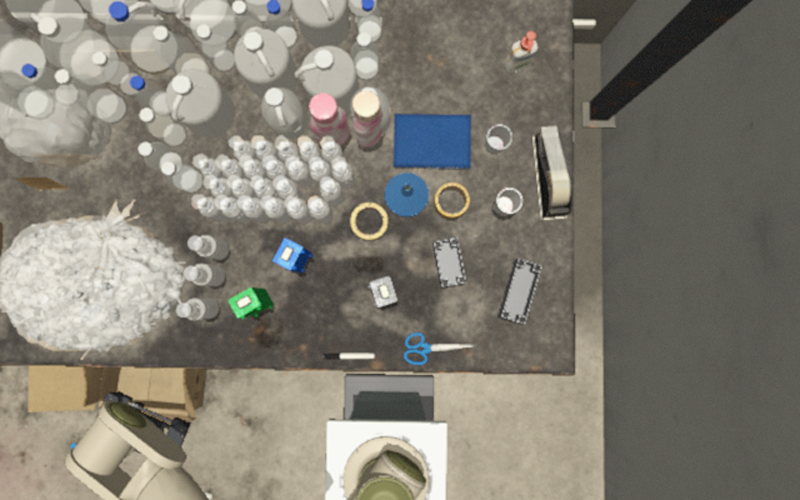

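View pics/side0.png

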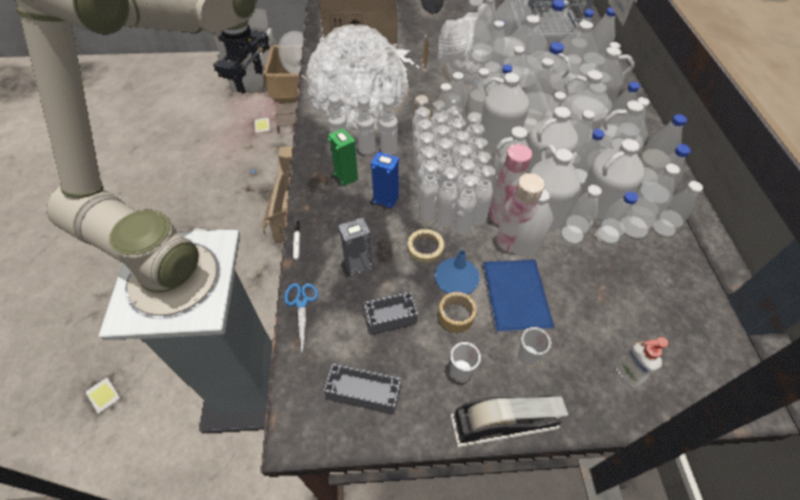

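The grey upright tray is at (383,292) in the scaled top view and (355,247) in the side view. It could be confused with the blue tray at (291,255) and the green one at (250,302), and those stay put. The lying trays are the long one at (520,291) and the short one at (449,262). I'll take one close crop to check the choice.

```bash
python3 - <<'E'
from h import *
a=cv2.imread("pics/raw_top0.png")if 0 else r.get_image("top")
b=r.get_image("side")
A=cv2.resize(a[180:270,280:450],None,fx=4.7,fy=4.7,interpolation=2)[:300,:799]
A=cv2.resize(a[195:265,285:445],None,fx=4.7,fy=4.7,interpolation=2)
B=cv2.resize(b[170:335,250:350],None,fx=1,fy=1)
cv2.imwrite("pics/top_c.png",cv2.resize(a[180:270,285:445],None,fx=5,fy=5,interpolation=2))
cv2.imwrite("pics/side_c.png",cv2.resize(b[165:335,220:360],None,fx=3.5,fy=3.5,interpolation=2))
E
```

```text
(no output)
```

View pics/top_c.png

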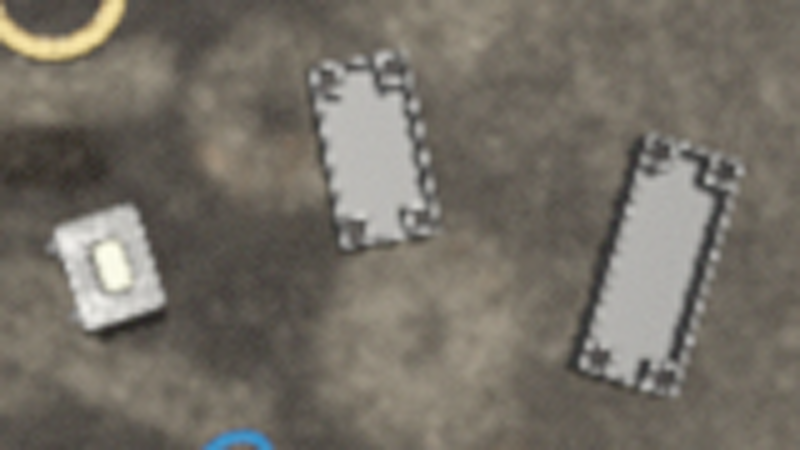

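View pics/side_c.png

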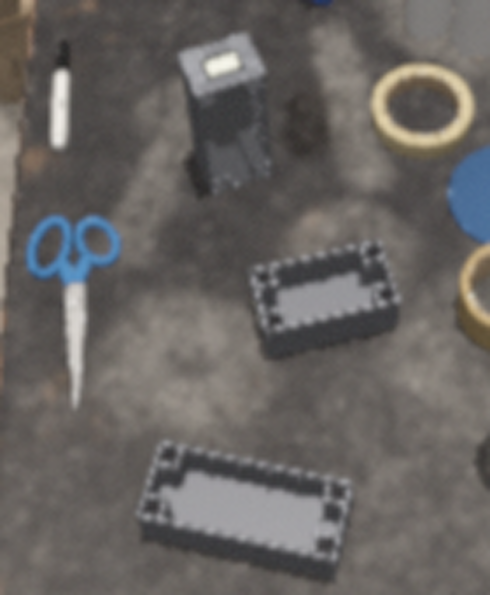

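The crop confirms the grey tray at top-crop (110,268). Its underside edge is on the left, from (57,235) to (88,331). The base rim corners are (645,135), (743,165), (678,395) and (575,365). The short tray is the one at (375,150).

```bash
python3 - <<'E'
from h import *
T=lambda L,z:np.array([onz("top",285+(u-2)/5,180+(v-2)/5,z)for u,v in L])
S=lambda L,z:np.array([onz("side",220+(u-1.5)/3.5,165+(v-1.5)/3.5,z)for u,v in L])
def rep(n,Q):
    print(n,"ctr",Q.mean(0).round(4)); 
    for i in range(4):
        d=Q[(i+1)%4]-Q[i]; print("  ",Q[i].round(4),"len %.1f ang %.3f"%(1e3*np.hypot(*d[:2]),np.arctan2(d[1],d[0])))
rep("upper top",T([(57,235),(132,205),(165,303),(88,331)],.16))
rep("upper side",S([(180,55),(250,35),(268,72),(197,97)],.16))
rep("base top",T([(645,135),(743,165),(678,395),(575,365)],.058))
rep("base sock",T([(658,152),(722,173),(662,377),(598,358)],.058))
rep("base side",S([(165,443),(352,487),(330,562),(140,515)],.058))
rep("base sock side",S([(170,453),(338,492),(326,545),(156,505)],.058))
rep("short",T([(310,70),(400,52),(438,235),(345,250)],.058))
for n,u,v,z in(("green",250,302,.16),("blue",291,255,.16),("tapeL",369,221,.025),("funnel",406,194,.05),("scis",415,348,0),("bottle",200,308,.15),("pen",350,356,0)):
    print(n,onz("top",u/1.25,v/1.25,z).round(3))
E
```

```text
upper top ctr [0.4929 0.0102 0.16  ]
   [0.5126 0.043  0.16  ] len 49.1 ang -1.173
   [ 0.5316 -0.0022  0.16  ] len 62.7 ang -2.799
   [ 0.4725 -0.0233  0.16  ] len 49.6 ang 1.935
   [0.4548 0.0231 0.16  ] len 61.1 ang 0.332
upper side ctr [0.4948 0.0087 0.16  ]
   [0.4562 0.0216 0.16  ] len 65.1 ang 0.300
   [0.5184 0.0409 0.16  ] len 45.4 ang -1.236
   [ 0.5333 -0.002   0.16  ] len 66.3 ang -2.776
   [ 0.4713 -0.0257  0.16  ] len 49.7 ang 1.880
base top ctr [ 0.5022 -0.3452  0.058 ]
   [ 0.5864 -0.335   0.058 ] len 66.5 ang -1.853
   [ 0.5679 -0.3989  0.058 ] len 155.5 ang 2.867
   [ 0.4182 -0.3567  0.058 ] len 69.1 ang 1.305
   [ 0.4364 -0.29    0.058 ] len 156.6 ang -0.291
base sock ctr [ 0.5021 -0.345   0.058 ]
   [ 0.5754 -0.3435  0.058 ] len 43.7 ang -1.873
   [ 0.5624 -0.3852  0.058 ] len 138.4 ang 2.857
   [ 0.4296 -0.3463  0.058 ] len 43.0 ang 1.299
   [ 0.4411 -0.3049  0.058 ] len 139.7 ang -0.280
base side ctr [ 0.5018 -0.349   0.058 ]
   [ 0.4374 -0.2968  0.058 ] len 155.5 ang -0.302
   [ 0.5858 -0.3431  0.058 ] len 61.6 ang -1.913
   [ 0.5651 -0.4011  0.058 ] len 153.4 ang 2.835
   [ 0.4189 -0.3549  0.058 ] len 60.9 ang 1.263
base sock side ctr [ 0.5025 -0.3469  0.058 ]
   [ 0.4415 -0.3055  0.058 ] len 139.1 ang -0.298
   [ 0.5745 -0.3464  0.058 ] len 43.0 ang -1.846
   [ 0.5628 -0.3878  0.058 ] len 137.6 ang 2.845
   [ 0.4312 -0.3477  0.058 ] len 43.4 ang 1.331
short ctr [ 0.5726 -0.158   0.058 ]
   [ 0.6252 -0.1162  0.058 ] len 60.1 ang -1.356
   [ 0.638  -0.1748  0.058 ] len 121.8 ang -2.928
   [ 0.519  -0.2006  0.058 ] len 61.3 ang 1.747
   [ 0.5082 -0.1403  0.058 ] len 119.5 ang 0.203
green [0.462 0.333 0.16 ]
blue [0.578 0.237 0.16 ]
tapeL [0.682 0.054 0.025]
funnel [ 0.752 -0.043  0.05 ]
scis [ 0.345 -0.075  0.   ]
bottle [0.445 0.457 0.15 ]
pen [0.321 0.099 0.   ]
```

```bash
cat >> h.py <<'E'
def pose(y_ang,tilt=0,twist=0):
    """tool down, tool y at angle y_ang, then turned by tilt about tool y"""
    return R.from_euler('z',y_ang+np.pi/2)*R.from_euler('x',np.pi)*R.from_rotvec([0,tilt,0])
def rows(start,goals,g):
    """start (p,R); goals [(p,R,n)] -> rounded rows"""
    p,q=np.array(start[0]),start[1]; out=[]
    for gp,gq,n in goals:
        for i in range(n):
            k=1/(n-i); w=(q.inv()*gq).as_rotvec()*k; s=q.inv().apply(np.array(gp)-p)*k*1e3
            w,s=np.round(w,3),np.round(s,1); out.append([*w.tolist(),*s.tolist(),g])
            p=p+q.apply(s)/1e3; q=q*R.from_rotvec(w)
    print("\n".join(str(out[i:i+12]).replace(" ","").replace("-0.0,","0,").replace(".0,",",") for i in range(0,len(out),12)))
def now():
    s=r.get_state(); return s["tcp_pos"],R.from_euler('xyz',s["ee_rot"])
E
cat > plan.py <<'E'
from h import *
YA=.34; n=np.array([-np.sin(YA),np.cos(YA),0]); Z=np.array([0,0,1.])
C=np.array([.494,.0095,.08])
Q=pose(YA,np.radians(60)); d=Q.apply([0,0,1])
G=C+.035*Z-.012*n-.003*d
E
python3 - <<'E'
from plan import *
print(d,G)
P=G-.10*d
rows(now(),[((.36,.25,.36),pose(.8,.2),9),(P+[0,0,.12],Q,12),(P,Q,3)],1)
E
```

```text
[-0.28880829  0.81644949 -0.5       ] [ 0.49886827 -0.0042624   0.1165    ]
[[-0.004,0.022,0.043,-26.8,-20.5,-11.1,1],[-0.004,0.022,0.043,-27.4,-19.2,-11.7,1],[-0.005,0.022,0.043,-28,-18,-12.4,1],[-0.004,0.022,0.043,-28.4,-16.7,-13.1,1],[-0.005,0.022,0.043,-28.8,-15.4,-13.8,1],[-0.004,0.022,0.043,-29.1,-14.1,-14.5,1],[-0.005,0.022,0.044,-29.4,-12.8,-15.2,1],[-0.004,0.022,0.043,-29.6,-11.5,-16,1],[-0.005,0.022,0.044,-29.7,-10.1,-16.7,1],[-0.023,0.069,0.032,-30.2,-10.3,0.1,1],[-0.023,0.069,0.032,-30.4,-9.3,-2.2,1],[-0.023,0.069,0.032,-30.5,-8.3,-4.5,1]]
[[-0.023,0.069,0.032,-30.3,-7.2,-6.8,1],[-0.023,0.069,0.032,-30,-6,-9,1],[-0.023,0.07,0.032,-29.5,-4.9,-11.2,1],[-0.023,0.069,0.032,-28.7,-3.6,-13.3,1],[-0.023,0.07,0.032,-27.8,-2.4,-15.3,1],[-0.023,0.069,0.032,-26.8,-1.2,-17.3,1],[-0.023,0.07,0.032,-25.5,0.1,-19.1,1],[-0.023,0.069,0.032,-24.1,1.3,-20.8,1],[-0.023,0.07,0.032,-22.6,2.6,-22.4,1],[0,0,0,-34.6,0,20,1],[0,0,0,-34.7,0,20,1],[0,0,0,-34.6,0.1,20,1]]
```

Emit:
apply_moves([
  [-0.004,0.022,0.043,-27,-20,-11,1],
  [-0.004,0.022,0.043,-27,-19,-12,1],
  [-0.005,0.022,0.043,-28,-18,-12,1],
  [-0.004,0.022,0.043,-28,-17,-13,1],
  [-0.005,0.022,0.043,-29,-15,-14,1],
  [-0.004,0.022,0.043,-29,-14,-14,1],
  [-0.005,0.022,0.044,-29,-13,-15,1],
  [-0.004,0.022,0.043,-30,-12,-16,1],
  [-0.005,0.022,0.044,-30,-10,-17,1],
  [-0.023,0.069,0.032,-30,-10,0,1],
  [-0.023,0.069,0.032,-30,-9,-2,1],
  [-0.023,0.069,0.032,-30,-8,-5,1],
])

```text
t: 1.4
tcp_pos: [0.4022, 0.1665, 0.342]
ee_rot: [3.099, -0.412, 2.274]
wrist_force: [1.1, 1.2, 0.4]
finger_gap: 0.0881
grasp_force: 0.0
```

Emit:
apply_moves([
  [-0.023,0.069,0.032,-30,-7,-7,1],
  [-0.023,0.069,0.032,-30,-6,-9,1],
  [-0.023,0.07,0.032,-30,-5,-11,1],
  [-0.023,0.069,0.032,-29,-4,-13,1],
  [-0.023,0.07,0.032,-28,-2,-15,1],
  [-0.023,0.069,0.032,-27,-1,-17,1],
  [-0.023,0.07,0.032,-25,0,-19,1],
  [-0.023,0.069,0.032,-24,1,-21,1],
  [-0.023,0.07,0.032,-23,3,-22,1],
  [0,0,0,0,0,0,1],
])

```text
t: 2.4
tcp_pos: [0.5286, -0.0872, 0.2825]
ee_rot: [-3.136, -1.053, 1.901]
wrist_force: [-0.0, 0.6, -0.0]
finger_gap: 0.0882
grasp_force: 0.0
```

```bash
python3 - <<'E'
from plan import *
s=r.get_state();print(s["t"],s["tcp_pos"],s["joints"].round(2),s["wrist_force"])
p,q=now(); P=G-.10*d
print("err",np.round((P+[0,0,.12]-p)*1e3,1),(q.inv()*Q).as_rotvec().round(3))
rows((p,q),[(P,Q,4)],1)
E
```

```text
2.4 [ 0.52857946 -0.0871561   0.28245689] [-0.61  0.63  1.13  0.68  2.22 -0.77] [-0.03220653  0.57250015 -0.03368644]
err [-0.8  1.2  4. ] [ 0.002 -0.006 -0.005]
[[0.001,-0.001,-0.001,-25,0,14.7,1],[0,-0.002,-0.001,-25,0,14.7,1],[0.001,-0.001,-0.001,-25,-0.1,14.7,1],[0,-0.002,-0.002,-24.9,0,14.7,1]]
```

Emit:
apply_moves([
  [0,0,0,-25,0,15,1],
  [0,-0.003,-0.003,-25,0,15,1],
  [0,0,0,-25,0,15,1],
  [0,-0.003,-0.003,-25,0,15,1],
  [0,0,0,0,0,0,1],
])

```text
t: 2.9
tcp_pos: [0.5264, -0.0809, 0.1667]
ee_rot: [3.137, -1.046, 1.919]
wrist_force: [-0.5, 0.1, -0.2]
finger_gap: 0.0883
grasp_force: 0.0
```

```bash
python3 - <<'E'
from plan import *
a=r.get_image("top");b=r.get_image("side")
A=cv2.resize(a[185:265,270:370],None,fx=4,fy=4,interpolation=2)
B=cv2.resize(b[150:230,240:340],None,fx=4,fy=4,interpolation=2)
cv2.imwrite("pics/pre.png",np.hstack([A,B]))
p,q=now();print((G-.1*d-p)*1e3,(q.inv()*Q).as_rotvec().round(3))
print("tcp px",proj("top",p),proj("side",p))
rows((p,q),[(G-.003*d*0,Q,6)],1)
E
```

```text
[ 0.36165308 -4.28735068 -3.23337186] [-0.001  0.005  0.007]
tcp px [np.float64(337.2546650956758), np.float64(222.3160018069516)] [np.float64(294.72298902742585), np.float64(204.66428503378307)]
[[0,0.001,0.001,-0.7,-0.2,16.3,1],[0,0.001,0.001,-0.7,-0.2,16.3,1],[0,0.001,0.001,-0.8,-0.2,16.4,1],[0,0.001,0.001,-0.8,-0.2,16.3,1],[0,0.001,0.002,-0.8,-0.1,16.4,1],[-0.001,0,0.001,-0.8,-0.2,16.3,1]]
```

View pics/pre.png

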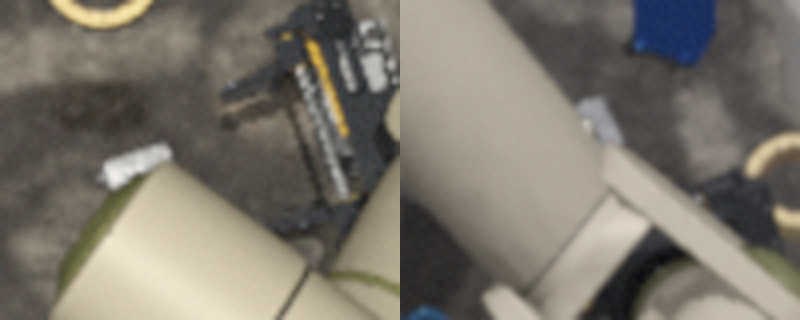

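The left crop shows the tray's far corner at (170,150), inside the upper finger's line from (225,112), with about 11 mm to spare. That matches the plan, so I'm sliding in.

Emit:
apply_moves([
  [0,0.001,0.001,-1,0,16,1],
  [0,0.001,0.001,-1,0,16,1],
  [0,0.001,0.001,-1,0,16,1],
  [0,0.001,0.001,-1,0,16,1],
  [0,0.001,0.001,0,0,16,1],
  [0,0,0,0,0,16,1],
  [0,0,0,0,0,0,1],
])

```text
t: 3.7
tcp_pos: [0.5001, -0.0045, 0.1183]
ee_rot: [3.137, -1.047, 1.917]
wrist_force: [0.3, 0.8, -0.3]
finger_gap: 0.0878
grasp_force: 0.0
```

Emit:
apply_moves([
  [0,0,0,0,0,0,0.5],
  [0,0,0,0,0,0,0.5],
  [0,0,0,0,0,0,0.5],
  [0,0,0,0,0,0,0.5],
  [0,0,0,0,0,0,0.5],
  [0,0,0,0,0,0,0.5],
], newtons=40)

```text
t: 4.3
tcp_pos: [0.5005, -0.0059, 0.1176]
ee_rot: [3.137, -1.047, 1.915]
wrist_force: [0.6, -3.4, 5.7]
finger_gap: 0.064
grasp_force: 40.0
```

```bash
python3 - <<'E'
from plan import *
p,q=now();s=r.get_state();print(s["finger_gap"],s["grasp_force"],s["wrist_force"],s["moment"])
print((G-p)*1e3,(q.inv()*Q).as_rotvec().round(3))
# plan tipping: tray centre path, lowest point kept 12 mm up
pts=np.array([[s_,x] for s_ in(-25,25) for x in(-80,80)]+[[33,67],[33,73],[33,-67],[33,-73]])/1e3 # (n,down)
YA2=q.as_matrix()[:,1]; ya=np.arctan2(YA2[1],YA2[0]); n=np.array([-np.sin(ya),np.cos(ya),0])
rel=p-C; rs,rh=rel@n,rel[2]; print("ya",ya,"grasp rel",rs,rh,"lat",rel@YA2)
gl=[(p+[0,0,.012],q,2)]
N=18
for i in range(1,N+1):
    t=np.pi/2*i/N; c,s_=np.cos(t),np.sin(t)
    rotp=lambda a,b:(a*c+b*s_, -a*s_+b*c)   # (n,up) clockwise
    low=min(rotp(a,-b)[1] for a,b in pts)
    e=rotp(.025,-.08)  # pivot edge relative centre
    cs=.025-e[0]; ch=.012-low
    g=rotp(rs,rh)
    gp=C*[1,1,0]+n*(cs+g[0])+YA2*(rel@YA2)*1+Z*(ch+g[1]); 
    gl.append((gp,q*R.from_rotvec([0,-t,0]),1))
print("end",gl[-1][0])
rows((p,q),gl,.5)
E
```

```text
0.0640098129740568 39.98707965016365 [ 0.58190749 -3.36920537  5.6740944 ] [-0.0136396   0.07318849  0.08902973]
[-1.61619573  1.58883019 -1.08267258] [0.001 0.    0.002]
ya 0.340656602926932 grasp rel -0.016635582662504707 0.03758267257815237 lat 0.001066201631514352
end [0.4473672  0.14424545 0.06163795]
[[0,0,0,5.2,0,-3,0.5],[0,0,0,5.2,0,-3,0.5],[0,-0.087,0,8,0.1,7.4,0.5],[0,-0.088,0,7.9,0,7.4,0.5],[0,-0.087,0,8,0,7.5,0.5],[0,-0.087,0,7.9,0,7.4,0.5],[0,-0.087,0,8,0,7.4,0.5],[0,-0.088,0,7.9,0,7.4,0.5],[0,-0.087,0,8,0,7.4,0.5],[0,-0.087,0,8,0,7.5,0.5],[0,-0.087,0,8.2,0,6.7,0.5],[0,-0.088,0,8.2,0,6.6,0.5]]
[[0,-0.087,0,8.1,0,6.5,0.5],[0,-0.087,0,8,0,6.5,0.5],[0,-0.087,0,8,0,6.6,0.5],[0,-0.088,0,7.9,-0.1,6.6,0.5],[0,-0.087,0,7.8,0,6.6,0.5],[0,-0.087,0,7.7,0,6.7,0.5],[0,-0.088,0,7.8,0,6.8,0.5],[0,-0.087,0,7.7,0,6.8,0.5]]
```

Emit:
apply_moves([
  [0,0,0,5,0,-3,0.5],
  [0,0,0,5,0,-3,0.5],
  [0,-0.044,0,4,0,4,0.5],
  [0,-0.044,0,4,0,4,0.5],
  [0,-0.087,0,8,0,7,0.5],
  [0,-0.087,0,8,0,7,0.5],
  [0,-0.087,0,8,0,7,0.5],
  [0,-0.087,0,8,0,7,0.5],
  [0,-0.087,0,8,0,7,0.5],
  [0,-0.087,0,8,0,7,0.5],
  [0,-0.087,0,8,0,7,0.5],
  [0,-0.087,0,8,0,7,0.5],
], newtons=58)

```text
t: 5.5
tcp_pos: [0.4686, 0.0835, 0.1266]
ee_rot: [3.139, -0.26, 1.912]
wrist_force: [-1.0, 0.3, -2.6]
finger_gap: 0.0633
grasp_force: 58.0
```

Emit:
apply_moves([
  [0,-0.087,0,8,0,6.5,0.5],
  [0,-0.087,0,8,0,6.5,0.5],
  [0,-0.087,0,8,0,6.5,0.5],
  [0,-0.087,0,8,0,6.5,0.5],
  [0,-0.087,0,8,0,6.5,0.5],
  [0,-0.087,0,8,0,6.5,0.5],
  [0,-0.087,0,8,0,7,0.5],
  [0,-0.087,0,8,0,7,0.5],
  [0,-0.087,0,8,0,7,0.5],
  [0,0,0,0,0,0,0.5],
])

```text
t: 6.5
tcp_pos: [0.446, 0.1451, 0.0607]
ee_rot: [-3.139, 0.52, 1.915]
wrist_force: [0.5, -0.0, -1.7]
finger_gap: 0.0634
grasp_force: 58.0
```

```bash
python3 - <<'E'
from plan import *
p,q=now();s=r.get_state();print(s["joints"].round(2),s["moment"])
print((np.array([0.4474,.1442,.0616])-p)*1e3,(q.inv()*Q*R.from_rotvec([0,-np.pi/2,0])).as_rotvec().round(3))
a=r.get_image("top");b=r.get_image("side")
A=cv2.resize(a[185:265,240:340],None,fx=4,fy=4,interpolation=2)
B=cv2.resize(b[130:230,240:340],None,fx=4,fy=4,interpolation=2)[:320]
cv2.imwrite("pics/tip.png",np.hstack([A,B]))
E
```

```text
[ 0.31  0.58  1.79 -0.69  0.89  0.44] [0.39786691 0.25381396 0.02398882]
[ 1.37731672 -0.88415895  0.93602356] [-0.    -0.003  0.004]
```

View pics/tip.png

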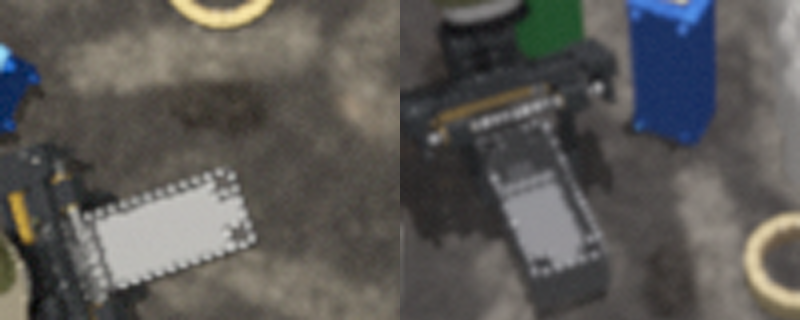

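The tray is held roughly level above the worktop: its open side faces up and its near end is at (240,210) in the left crop. Next I lower it.

Emit:
apply_moves([
  [0,0,0,1,0,1.7,0.5],
  [0,0,0,1,0,1.7,0.5],
  [0,0,0,1,0,1.7,0.5],
  [0,0,0,1,0,1.7,0.5],
  [0,0,0,0.5,0,0.9,0.5],
  [0,0,0,0,0,0,0.5],
])

```text
t: 7.2
tcp_pos: [0.4473, 0.1439, 0.0531]
ee_rot: [3.14, 0.52, 1.911]
wrist_force: [0.3, -0.8, -0.7]
finger_gap: 0.0635
grasp_force: 58.0
```

Emit:
apply_moves([
  [0,0,0,0.5,0,0.9,0.5],
  [0,0,0,0.5,0,0.9,0.5],
  [0,0,0,0,0,0,0.5],
])

```text
t: 7.5
tcp_pos: [0.4473, 0.1439, 0.0527]
ee_rot: [3.139, 0.522, 1.91]
wrist_force: [-5.2, 2.4, 19.1]
finger_gap: 0.0638
grasp_force: 58.0
```

Emit:
apply_moves([
  [0,0,0,0,0,0,0.5],
  [0,-0.008,0,0,0,0.2,0.5],
  [0,-0.008,0,0.2,0,0.5,0.5],
  [0,-0.008,0,0.2,0,0.5,0.5],
  [0,0,0,0,0,0,0.5],
], newtons=8)

```text
t: 8.0
tcp_pos: [0.4476, 0.1439, 0.0507]
ee_rot: [3.138, 0.545, 1.911]
wrist_force: [-3.0, 2.1, 8.9]
finger_gap: 0.0642
grasp_force: 8.0
```

Emit:
apply_moves([
  [0,0,0,0,0,0,0.5],
  [0,0,0,0,0,0,0.8],
  [0,0,0,0,0,0,1],
  [0,0,0,0,0,0,1],
  [0,0,0,0,0,0,1],
], newtons=3)

```text
t: 8.5
tcp_pos: [0.4474, 0.1437, 0.0497]
ee_rot: [3.14, 0.544, 1.911]
wrist_force: [0.2, 0.4, -0.1]
finger_gap: 0.0883
grasp_force: 0.0
```

Emit:
apply_moves([
  [0,0,0,0,0,-10,1],
  [0,0,0,0,0,-20,1],
  [0,0,0,0,0,-30,1],
  [0,0,0,0,0,-30,1],
  [0,0,0,0,0,-30,1],
  [0,0,0,-30,0,-30,1],
  [0,0,0,-30,0,-30,1],
  [0,0,0,-30,0,-30,1],
  [0,0,0,0,0,0,1],
])

```text
t: 9.4
tcp_pos: [0.4375, 0.1735, 0.2815]
ee_rot: [3.128, 0.544, 1.905]
wrist_force: [-0.0, 0.4, -0.1]
finger_gap: 0.0882
grasp_force: 0.0
```

```bash
python3 - <<'E'
from plan import *
s=r.get_state();print(s["tcp_pos"],s["ee_rot"],s["joints"].round(2))
a=r.get_image("top");b=r.get_image("side")
A=cv2.resize(a[190:270,250:350],None,fx=4,fy=4,interpolation=2)
B=cv2.resize(b[150:230,240:340],None,fx=4,fy=4,interpolation=2)
cv2.imwrite("pics/lying.png",np.hstack([A,B]))
E
```

```text
[0.43750321 0.17348687 0.28152638] [3.12815902 0.54352366 1.90456067] [ 0.38  0.28  1.49 -0.55  1.41  0.14]
```

View pics/lying.png

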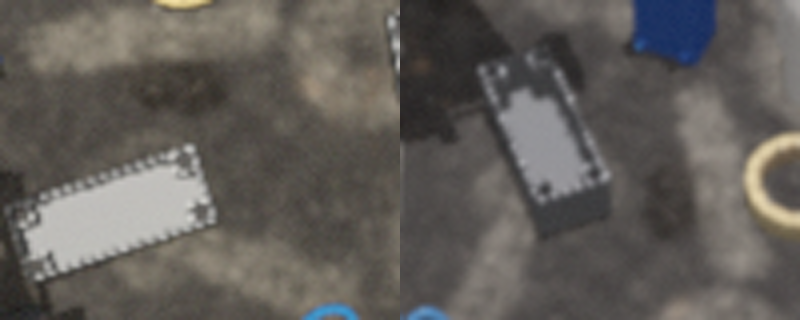

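The tray lies open side up. In the left crop its rim corners are (193,145), (215,222), (40,283) and (10,205).

```bash
cat > m.py <<'E'
from h import *
def rep(n,Q):
    Q=np.array(Q); w=Q[1]-Q[0]+Q[2]-Q[3]; l=Q[3]-Q[0]+Q[2]-Q[1]
    print(n,"ctr",Q.mean(0).round(4),"wid",np.hypot(*w[:2]).round(4)/2,"ang",np.arctan2(w[1],w[0]).round(3),"len",np.hypot(*l[:2]).round(4)/2,"ang-90",(np.arctan2(l[1],l[0])-np.pi/2).round(3))
def pts(cam,L,x0,y0,k,z=.058):
    return [onz(cam,x0+(u+.5)/k-.5,y0+(v+.5)/k-.5,z) for u,v in L]
E
python3 - <<'E'
from m import *
rep("rim",pts("top",[(215,222),(193,145),(10,205),(40,283)],250,190,4))
rep("sock",pts("top",[(202,212),(186,160),(22,213),(42,266)],250,190,4))
rep("side sock",pts("side",[(145,190),(191,172),(143,53),(98,70)],240,150,4))
rep("side rim",pts("side",[(140,204),(208,178),(146,46),(78,70)],240,150,4))
E
```

```text
rim ctr [0.4605 0.1035 0.058 ] wid 0.0662 ang 0.346 len 0.1529 ang-90 0.342
sock ctr [0.4613 0.1047 0.058 ] wid 0.04495 ang 0.353 len 0.13805 ang-90 0.335
side sock ctr [0.4608 0.1064 0.058 ] wid 0.0425 ang 0.412 len 0.14035 ang-90 0.298
side rim ctr [0.4596 0.1034 0.058 ] wid 0.0629 ang 0.392 len 0.1587 ang-90 0.345
```

```bash
python3 - <<'E'
from h import *
q=pose(.34)
rows(now(),[((.4605,.105,.14),q,8),((.4605,.105,.038),q,6)],1)
E
```

```text
[[0,0.068,0,1,0,19.3,1],[0,0.068,0,-0.3,-0.1,19.4,1],[0.001,0.068,0,-1.6,0,19.3,1],[0,0.068,0,-2.9,0,19.1,1],[0.001,0.068,0,-4.2,0,18.9,1],[0,0.068,0,-5.4,0,18.6,1],[0.001,0.068,0,-6.7,-0.1,18.1,1],[0,0.067,0,-7.9,0,17.7,1],[0,0,0,0,0,17,1],[0,0,0,0,0,17,1],[0,0,0,0,0,17,1],[0,0,0,0,0,17,1]]
[[0,0,0,0,0,17,1],[0,0,0,0,0,17,1]]
```

Emit:
apply_moves([
  [0,0.068,0,1,0,19,1],
  [0,0.068,0,0,0,19,1],
  [0,0.068,0,-2,0,19,1],
  [0,0.068,0,-3,0,19,1],
  [0.001,0.068,0,-4,0,19,1],
  [0,0.068,0,-5,0,19,1],
  [0.001,0.068,0,-7,0,18,1],
  [0,0.067,0,-8,0,18,1],
  [0,0,0,0,0,0,1],
  [0,0,0,0,0,0,1],
])

```text
t: 10.5
tcp_pos: [0.4603, 0.1053, 0.1391]
ee_rot: [-3.139, 0.001, 1.911]
wrist_force: [-0.4, -0.1, -0.2]
finger_gap: 0.0879
grasp_force: 0.0
```

```bash
python3 - <<'E'
from h import *
p,q=now();print(p,(q.inv()*pose(.34)).as_rotvec().round(3))
rows(now(),[((.4605,.105,.038),pose(.34),6)],1)
E
```

```text
[0.46030921 0.10530875 0.13907051] [-0.003  0.001 -0.   ]
[[0,0,0,0,0.1,16.8,1],[-0.001,0,0,0,0.1,16.9,1],[0,0,0,-0.1,0,16.8,1],[-0.001,0,0,0,0,16.9,1],[0,0.001,0,-0.1,0,16.8,1],[-0.001,0,0,-0.1,0.1,16.9,1]]
```

Emit:
apply_moves([
  [0,0,0,0,0,20,1],
  [0,0,0,0,0,20,1],
  [0,0,0,0,0,20,1],
  [0,0,0,0,0,20,1],
  [0,0,0,0,0,21,1],
  [0,0,0,0,0,0,1],
  [0,0,0,0,0,0,0.5],
  [0,0,0,0,0,0,0.5],
  [0,0,0,0,0,0,0.5],
  [0,0,0,0,0,0,0.5],
  [0,0,0,0,0,0,0.5],
], newtons=40)

```text
t: 11.6
tcp_pos: [0.4612, 0.1052, 0.0396]
ee_rot: [3.141, 0.001, 1.911]
wrist_force: [-0.8, 1.9, 7.2]
finger_gap: 0.0634
grasp_force: 40.0
```

```bash
python3 - <<'E'
from h import *
p,q=now();print(p,(q.inv()*pose(.34)).as_rotvec().round(3))
g=pose(1.282); a=np.array([.5022,-.346,.18])
rows((p,q),[((.4605,.105,.14),pose(.34),3),((.46,.02,.19),pose(.5),3),(a,g,11)],.5)
E
```

```text
[0.46122092 0.10520977 0.03955137] [0.001 0.001 0.001]
[[0,0,0,0,-0.2,-33.5,0.5],[0.001,0.001,0,0,-0.2,-33.5,0.5],[0,0,0.001,0,-0.3,-33.4,0.5],[0,0,-0.053,-26.7,-9.6,-16.7,0.5],[0,0,-0.054,-26.1,-11,-16.7,0.5],[0,0,-0.053,-25.5,-12.3,-16.6,0.5],[0,0,-0.071,-31,-12.6,0.9,0.5],[0,0,-0.071,-30.1,-14.7,0.9,0.5],[0,0,-0.071,-29,-16.8,0.9,0.5],[0,0,-0.071,-27.7,-18.9,0.9,0.5],[0,0,-0.071,-26.3,-20.8,0.9,0.5],[0,0,-0.071,-24.7,-22.6,0.9,0.5]]
[[0,0,-0.071,-23.1,-24.3,0.9,0.5],[0,0,-0.071,-21.3,-25.8,0.9,0.5],[0,0,-0.071,-19.4,-27.3,1,0.5],[0,0,-0.072,-17.4,-28.6,0.9,0.5],[0,0,-0.071,-15.3,-29.8,1,0.5]]
```

Emit:
apply_moves([
  [0,0,0,0,0,-10,0.5],
  [0,0,0,0,0,-30,0.5],
  [0,0,0,0,0,-30,0.5],
  [0,0,0,0,0,-30,0.5],
  [0,0,-0.053,-27,-10,-17,0.5],
  [0,0,-0.054,-26,-11,-17,0.5],
  [0,0,-0.053,-26,-12,-17,0.5],
  [0,0,-0.071,-31,-13,1,0.5],
  [0,0,-0.071,-30,-15,1,0.5],
  [0,0,-0.071,-29,-17,1,0.5],
  [0,0,-0.071,-28,-19,1,0.5],
  [0,0,-0.071,-26,-21,1,0.5],
])

```text
t: 12.8
tcp_pos: [0.4787, -0.1488, 0.1854]
ee_rot: [-3.141, 0.0, 2.429]
wrist_force: [-1.0, -0.4, -2.0]
finger_gap: 0.0637
grasp_force: 40.0
```

Emit:
apply_moves([
  [0,0,-0.071,-25,-23,1,0.5],
  [0,0,-0.071,-23,-24,1,0.5],
  [0,0,-0.071,-21,-26,1,0.5],
  [0,0,-0.071,-19,-27,1,0.5],
  [0,0,-0.072,-17,-29,1,0.5],
  [0,0,-0.071,-15,-30,1,0.5],
  [0,0,0,0,0,0,0.5],
  [0,0,0,0,0,0,0.5],
  [0,0,0,0,0,0,0.5],
])

```text
t: 13.7
tcp_pos: [0.5007, -0.346, 0.1794]
ee_rot: [-3.141, -0.001, 2.853]
wrist_force: [0.3, 0.9, -2.3]
finger_gap: 0.0636
grasp_force: 40.0
```

```bash
python3 - <<'E'
from h import *
s=r.get_state();p,q=now();print(p,s["joints"].round(2),s["wrist_force"],s["moment"])
g=pose(1.282); a=np.array([.5022,-.346,.12])
rows((p,q),[(a,g,4)],.5)
E
```

```text
[ 0.50067206 -0.34599377  0.17937625] [-0.8   0.55  1.26 -0.    1.34 -2.08] [ 0.33660418  0.91439972 -2.27960109] [-0.03209436  0.03366596  0.0502331 ]
[[0,0,0,-0.4,0.1,14.8,0.5],[0,0,0,-0.4,0.1,14.9,0.5],[0,0,0,-0.3,0.1,14.8,0.5],[-0.001,-0.001,0.001,-0.4,0.2,14.9,0.5]]
```

Emit:
apply_moves([
  [0,0,0,-1,0,18,0.5],
  [0,0,0,-0.5,0.5,18,0.5],
  [0,0,0,0,0,18,0.5],
  [0,0,0,0,0,18,0.5],
  [0,0,0,0,0,0,0.5],
  [0,0,0,0,0,0,0.5],
])

```text
t: 14.3
tcp_pos: [0.5027, -0.3465, 0.1079]
ee_rot: [-3.14, 0.0, 2.854]
wrist_force: [0.1, -0.0, -2.1]
finger_gap: 0.0634
grasp_force: 40.0
```

```bash
python3 - <<'E'
from h import *
p,q=now();print(p,r.get_state()["ee_rot"])
a=r.get_image("top");b=r.get_image("side")
A=cv2.resize(a[195:275,380:460],None,fx=5,fy=5,interpolation=2)
B=cv2.resize(b[270:350,245:325],None,fx=5,fy=5,interpolation=2)
cv2.imwrite("pics/over.png",np.hstack([A,B]))
E
```

```text
[ 0.50266771 -0.34645552  0.10789315] [-3.14048101e+00  2.74708695e-04  2.85406265e+00]
```

View pics/over.png

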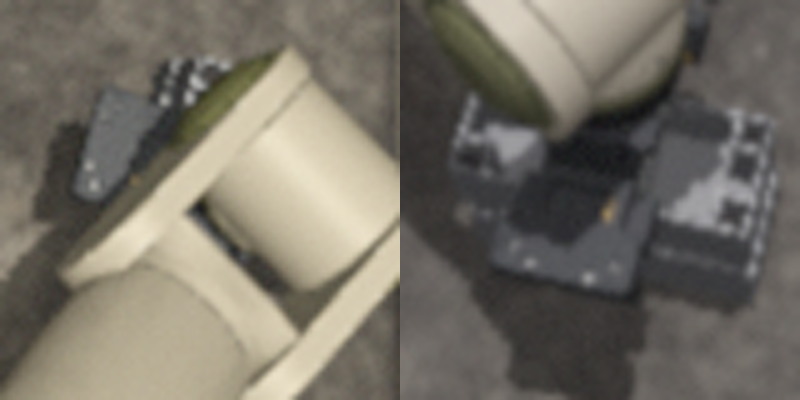

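In the right crop the held tray's sockets are at (748,160) and (735,213) at its +x end, and (475,155) at the other end. I'll compare them with the base measured from the same camera.

```bash
python3 - <<'E'
from m import *
z=.1263
S=pts("side",[(348,160),(335,213),(75,155),(375,118),(352,235)],245,270,5,z)
a=-.289; X=np.array([np.cos(a),np.sin(a),0]); Y=np.array([-X[1],X[0],0])
p,_=now()
names=[(.07,.022),(.07,-.022),(-.07,-.022),(.08,.032),(.08,-.032)]
for s,(x,y) in zip(S,names): 
    c=s-x*X-y*Y; print((c-p)[:2]@X[:2]*1e3,(c-p)[:2]@Y[:2]*1e3)
for nm,c in(("base side sock",(.5025,-.3469,0)),("base side rim",(.5018,-.349,0)),("base top",(.5022,-.3451,0))):
    print(nm,(np.array(c)-p)[:2]@X[:2]*1e3,(np.array(c)-p)[:2]@Y[:2]*1e3)
# predicted pixels of upper sockets/corners in crop
for x,y in names+[(-.08,.032),(-.08,-.032)]:
    u=proj("side",[*(p+x*X+y*Y)[:2],z]); print((x,y),(u[0]-245)*5+400,(u[1]-270)*5)
E
```

```text
-2.7242428098244758 -17.220591770464143
-2.7160270350328255 -1.936223570110772
-1.6400608797990337 -2.1932621402479344
-4.153201025045374 -1.8080049683436255
-1.6244179831348677 -1.0531010881247105
base side sock -0.376510288015101 0.004117627121818154
base side rim -0.4489937713456498 -2.2082896917605175
base top -1.177058001728807 1.64397230302076
(0.07, 0.022) 758.6531100092952 128.15925057123877
(0.07, -0.022) 739.0514402831371 208.5304280633693
(-0.07, -0.022) 477.33643669745845 149.7064149587115
(0.08, 0.032) 781.4435076928523 114.48480041486079
(0.08, -0.032) 753.5890282487679 231.70128677575292
(-0.08, 0.032) 490.9127388698164 51.060174537790886
(-0.08, -0.032) 452.8356670433598 163.7290096058078
```

Emit:
apply_moves([
  [0,0,0,-1,0.8,3,0.5],
  [0,0,0,0,0,3,0.5],
  [0,0,0,0,0,2,0.5],
  [0,0,0,0,0,2,0.5],
  [0,0,0,0,0,2,0.5],
  [0,0,0,0,0,0,0.5],
], newtons=25)

```text
t: 15.0
tcp_pos: [0.5035, -0.3465, 0.0948]
ee_rot: [-3.141, -0.0, 2.853]
wrist_force: [-0.1, 0.9, -2.4]
finger_gap: 0.064
grasp_force: 25.0
```

The lugs are about 3 mm into the sockets with no contact force, so I keep lowering.

Emit:
apply_moves([
  [0,0,0,0,0,1,0.5],
  [0,0,0,0,0,1,0.5],
  [0,0,0,0,0,1,0.5],
  [0,0,0,0,0,1,0.5],
  [0,0,0,0,0,0,0.5],
], newtons=20)

```text
t: 15.5
tcp_pos: [0.5036, -0.3466, 0.091]
ee_rot: [-3.141, -0.0, 2.853]
wrist_force: [-0.4, 0.2, -1.7]
finger_gap: 0.0638
grasp_force: 20.0
```

Emit:
apply_moves([
  [0,0,0,0,0,1,0.5],
  [0,0,0,0,0,1,0.5],
  [0,0,0,0,0,0,0.5],
], newtons=12)

```text
t: 15.8
tcp_pos: [0.5037, -0.3466, 0.0896]
ee_rot: [-3.14, 0.001, 2.853]
wrist_force: [-1.3, 0.6, 2.5]
finger_gap: 0.0635
grasp_force: 12.0
```

The tray makes contact exactly at the predicted seat height of 0.0896. I release and retreat.

Emit:
apply_moves([
  [0,0,0,0,0,0,0.7],
  [0,0,0,0,0,0,1],
  [0,0,0,0,0,0,1],
  [0,0,0,0,0,0,1],
  [0,0,0,0,0,-10,1],
  [0,0,0,0,0,-25,1],
  [0,0,0,0,0,-30,1],
  [0,0,0,0,0,-40,1],
  [0,0,0,0,0,-40,1],
  [0,0,0,40,0,-20,1],
  [0,0,0,40,0,-10,1],
  [0,0,0,40,0,0,1],
])

```text
t: 17.0
tcp_pos: [0.3876, -0.312, 0.2662]
ee_rot: [-3.138, 0.003, 2.854]
wrist_force: [-0.8, 0.1, 0.3]
finger_gap: 0.0881
grasp_force: 0.0
```

Emit:
apply_moves([
  [0,0,0,30,30,-10,1],
  [0,0,0,30,40,-10,1],
  [0,0,0,30,40,0,1],
  [0,0,0,30,40,0,1],
  [0,0,0,0,40,0,1],
  [0,0,0,0,40,0,1],
  [0,0,0,0,0,0,1],
])

```text
t: 17.7
tcp_pos: [0.3393, -0.055, 0.2846]
ee_rot: [-3.141, 0.002, 2.859]
wrist_force: [-0.9, -0.1, -0.4]
finger_gap: 0.088
grasp_force: 0.0
```

```bash
python3 - <<'E'
from h import *
a=r.get_image("top");b=r.get_image("side")
A=cv2.resize(a[195:275,380:460],None,fx=5,fy=5,interpolation=2)
B=cv2.resize(b[270:350,245:325],None,fx=5,fy=5,interpolation=2)
cv2.imwrite("pics/done.png",np.hstack([A,B]))
E
```

```text
(no output)
```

View pics/done.png

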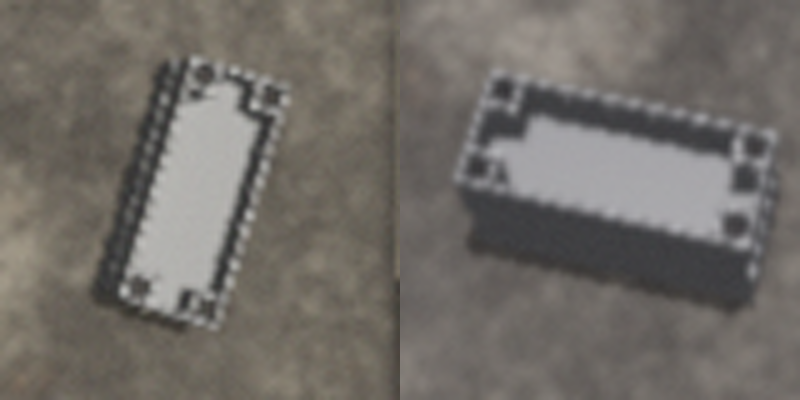

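The upper tray sits aligned and flush on the base. In the side crop its rim runs from (458,180) to (752,245) with no gap below it and the walls in line. The arm is clear, so I'm handing in.

```bash
python3 -c "
from rig import r
print(r.hand_in())"
```

```text
the job is handed in; nothing more can be done
None
```

I tipped the grey tray down, regripped it by its long sides and lowered it into the sockets of the matching lower tray; it sits flush in both camera views. I let go, moved the arm clear and handed in at about 18 s, and no verdict came back.

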